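# Set and lock a telescoping hold-down on a power module

### The job

Set the twist-lock hold-down on the power module: turn the handle anticlockwise to free the stem, slide it down until the sprung foot is pressed about half way in on the module, never ramming it to the end of its spring, then turn the handle clockwise until the stem is fully locked and let go, so that the foot keeps pressing by itself. Leave the heat sink under the foot and everything else on the bench where they are.

Things in the scene. Friction and masses are not known exactly. Their poses are not given: they have to be found in the camera images.
- stand: Hold-down stand bolted to the bench: grey base plate 250 x 170 x 14 mm, a 24 mm steel column 220 mm high, and an aluminium arm that carries an upright outer tube, 32 mm across, from 150 to 208 mm above the bench with a knurled mouth ring, 36 mm across, up to 220 mm. Origin on the tube's axis at bench level, z up, x from the tube along the arm to the column (130 mm away). The base plate reaches 85 mm to -x, 165 mm to +x, 85 mm to each side.
- wing (a point): Middle of the stem's handle, a black wing (flat bar) on the tube's axis: 52 mm long (its x axis), 16 mm thick (its y axis, the grasp), 26 mm high. Turns and slides with the stem. z up. 312 mm above the bench when the stem is right up, and lower by as much as the stem has slid down (60 mm at most). Below the wing is an 8 mm hub 16 mm across, then the 12 mm steel stem. The flat end of the foot, a rubber pad 18 mm across, is 195 mm below this point while its spring is relaxed.
- twist (a joint): Turn of the handle, rad. 0 = fully locked, at its stop, wing in line with the arm; grows anticlockwise seen from above. The cam of the lock lets go at about 0.8; from 0.85 to the stop at 1.45 (wing across the arm) the stem slides freely but for about 1.2 N of rubbing. Turning drags on the cam between 0.8 and 0 (a few tenths of a N m); below 0.2 it is locked and by friction bears about 20 N along the stem.
- quill: The whole sliding part (handle, stem and sprung foot, 0.24 kg). Origin at the middle of the wing, z up, slides straight down along the tube's axis but does not turn (the handle turns in it). Left alone while unlocked it sinks. The foot springs 6 mm into the stem: 2.5 N per mm, half way in (3 mm) 7.5 N, right in 15 N.
- heatsink: Finned aluminium heat sink 130 x 90 x 42 mm, 0.8 kg, loose on the base plate under the foot, with the black power module (62 x 36 mm) mounted in its middle. Origin at the centre of its underside, z up, x along its length. Modules differ in height: the module's flat top is 14 to 26 mm above the heat sink, that is 70 to 82 mm above the bench; it is not measured and has to be found by touch.
- spare_module: Bystander: spare power module, 90 x 36 x 22 mm, lying beside the base plate. Origin at the centre of its underside.
- screwdriver: Bystander: screwdriver 190 mm long, lying beside the base plate. Origin at the middle of its underside.
- spare_heatsink: Bystander: black heat sink 120 x 80 x 60 mm. Origin at the centre of its underside.
- multimeter: Bystander: hand meter 160 x 78 x 34 mm, lying. Origin at the centre of its underside.
- bin: Bystander: open parts bin 150 x 110 x 70 mm. Origin at the centre of its underside.
- capacitor: Bystander: standing capacitor can, 60 mm across, 108 mm high. Origin at the centre of its underside.
- carton: Bystander: open carton 200 x 140 x 80 mm. Origin at the centre of its underside.
Not all that is in view belongs to the job. What is shaped like the heatsink but green is not meant.

How it is judged (in metres and radians):
On the way, in this order (a step that is already met when the one before it is completed fails the run):
1. the handle is turned anticlockwise and the stem is free, the foot still clear of the module (value of joint twist above 0.85 rad and contact force between quill and heatsink below 0.5 N), for 0.1 s.
2. the free stem has been slid down and the foot presses on the module (value of joint twist above 0.85 rad and contact force between quill and heatsink above 2 N), for 0.1 s.
At the end, for the whole second after the job is handed in: The stem is locked (handle within 0.2 rad of its locked stop), and by itself keeps the foot pressing on the module with 4 to 11 N (spring 1.6 to 4.4 mm in); everything is at rest and the heat sink is within 8 mm of where it stood (value of joint twist below 0.2 rad and contact force between quill and heatsink between 4 and 11 N and linear speed of quill below 0.005 m/s and linear speed of heatsink below 0.01 m/s and distance of heatsink from where it was at the start of the episode below 0.008 m); the robot touches nothing.
It fails at once if the foot rammed: more than 18 N on the module (contact force between quill and heatsink above 18 N).
It fails at once if a bystander was pushed more than 20 mm (distance of any of spare_module, screwdriver, spare_heatsink, multimeter, bin, capacitor, carton from where it was at the start of the episode above 0.02 m).
It also fails if it takes over 48 s, if anything falls off the work surface, if the arm or the gripper's body presses on something with over 40 N, if the wrist force passes 120 N, or if a joint passes its speed limit or range.

### The arm

A 7-joint arm with a two-finger parallel gripper is mounted at the origin on the work surface. World frame = base frame: x ahead of the robot, y to its left, z up, the work surface at z = 0. Lengths are in m, angles in degrees, forces in N, time in s.
With the tool pointing down it reaches from about 0.425 to 0.875 m from the base axis. Payload 4.7 kg.
Tool frame: the origin (TCP) lies at the very end of the fingers, on their centre line; the grasp point (between the pads) lies 19 mm behind it (env.grip_point_offset is the distance from the TCP to the grasp point, in m); z points along the fingers, y is the line along which they close (so a half turn about z gives the same grasp; the last joint's range is limited). The gripper opens to 87 mm and grips with 3 to 60 N. Pads are 19 mm wide; open, the fingers measure 117 mm over their backs; the gripper's body (75 mm by 190 mm) begins 51 mm behind the grasp point.
Start: joints at [-74.479, 18.392, -4.016, 83.108, 1.295, 78.541, -3.26], TCP at [0.165, 0.629, 0.223] pointing down, gripper open.
Joint ranges: [-163.93, 163.93], [-17.29, 119.83], [-79.2, 71.16], [3.27, 140.29], [-89.18, 269.18], [5.43, 117.66], [-154.24, 154.24]. Speed limits (degrees/s): [147.25, 147.25, 180, 180, 180, 180, 180].

### API

Orientations are given as [roll, pitch, yaw] about the fixed x, y, z axes, in that order (R = Rz(yaw) Ry(pitch) Rx(roll)).
In Python, from cell import env gives the robot as it stands.
- The arm moves only by the tool jog_arm, never from a script. Its argument "motion" is a list of rows, each an object of numbers: "x", "y", "z": the shift along the tool's x, y, z in cm; "ax", "ay", "az": the turn, a rotation vector about the tool's x, y, z in degrees. In form: [{"x": .., "y": .., "z": .., "ax": .., "ay": .., "az": ..}, ...]. A call has exactly 5 rows; each row shifts and turns the commanded pose from where the row before left it, along the tool's axes as they then stand; what a row does not reach is not made up. A row lasts 1/10 s, in which the tool goes at most 50 mm and 8.59 degrees, less where a joint would pass 70% of its speed; a pose out of reach is approached as far as the arm can. A call is refused whole if a number of a shift passes 5 or a number of a turn 8.59, either way. A call with a gripper value outside its range is refused whole. "claw" is the gripper command: -1 is shut, 1 is fully open, values between are in proportion, set as the call begins (left out, the last holds). The fingers move at their own pace and stop on an object; "squeeze" is the grip in N (left out, the last holds). Time passes only in rows, so rows that do not move let the fingers close, or fill a call up. It gives the time, the measured TCP pose, the force, the opening and the grip force at its end, in the units of the state.
- env.get_obs(): the state, without advancing time (a new reading comes with each control period).
- env.read_camera(name): name is "side" or "top" or "wrist"; returns the picture (480x640x3 uint8, red, green, blue); there is no depth.
- env.camera_params(name): a dict with "fx", "fy", "cx", "cy" (pixels), "extrinsics" (4x4, takes a point from world to camera coordinates). Camera axes: x right, y up, looking along -z (the intrinsics and any distortion apply to the point x, -y, -z); pixel columns grow to the right and rows downward; lengths in m; the calibration is good to about 2 mm. A picture is of the moment at which its call begins: read the wrist's pose just before it. camera_params takes no time and is no camera call; for the wrist camera it gives the pose at the moment of the call.
- env.sign_off(): hands the job in; it is judged then, once.
The state is a dict: "time_s": time; "qpos": joint angles; "joint_velocities": joint speeds; "effort": joint torques, N m; "tool_pos": TCP position; "tool_rot": TCP orientation; "force": force on the tool from outside, world axes, zero at the start; "wrist_torque": the same for the moment, N m; "grip_width": finger opening in m; "grasp_force": force on a finger pad.
Only numpy, scipy, OpenCV 4.12 (cv2) and the standard library are available. Lean on these libraries where they do the work, as an engineer would, in place of code of your own. Each camera call takes 0.05 s, during which the arm holds its last target. There are 200 camera calls.

## Working session

There is one attempt and no reset: what is moved stays moved. The work goes in short steps, Python scripts to look and compute and a tool call to move; the robot and the scene stay as the last step left them, time stands still between calls to the robot, and variables do not carry over. Pictures are saved under pics/ and viewed, at most 10 in all, crops included, and the job is handed in when it is done.

Besides the shell and the picture viewer there is one more tool, called as name(argument=value, ...) on one line, values as JSON. jog_arm: Moves the arm, as the interface text tells. Its arguments: {"type":"object","properties":{"motion":{"type":"array"},"claw":{"type":"number"},"squeeze":{"type":"number"}},"required":["motion"]}

```bash
mkdir -p pics; ls; python3 - <<'E'
from cell import env
import cv2
o=env.get_obs(); print(o)
for n in("side","top"):
    cv2.imwrite(f"pics/{n}0.png",env.read_camera(n)[...,::-1]); p=env.camera_params(n); print(n,p)
E
```

```text
pics
{'time_s': 0.0, 'qpos': array([-74.47985878,  18.44104365,  -4.01615637,  83.17502968,
         1.29425613,  78.54019397,  -3.25988179]), 'joint_velocities': array([ 0.03970395,  0.00751881,  0.01856107,  0.02722648,  0.06079522,
       -0.04269217,  0.00050443]), 'effort': array([-4.23889978e-04, -4.91279840e+01, -4.04216694e-01, -3.12525129e+01,
       -6.39966619e-02,  4.39159304e-02,  1.91307240e-04]), 'tool_pos': array([0.16497497, 0.62814358, 0.22143798]), 'tool_rot': array([-1.79888937e+02,  4.78274768e-03,  1.65290179e+02]), 'force': array([-0.36236381,  0.38159875, -0.17088476]), 'wrist_torque': array([-0.02761963,  0.02089553, -0.05862624]), 'grasp_force': 0.0, 'grip_width': 0.08757428016566163}
side {'fx': 441.63655057568513, 'fy': 441.63655057568513, 'cx': 325.42036984907986, 'cy': 243.7322119520949, 'extrinsics': array([[ 0.88605923, -0.46351847, -0.00704767, -0.39461411],
       [ 0.22243551,  0.41176965,  0.88372405, -0.28810427],
       [-0.4067204 , -0.7845995 ,  0.46795527, -1.013071  ],
       [ 0.        ,  0.        ,  0.        ,  1.        ]])}
top {'fx': 565.9396049426693, 'fy': 565.9396049426693, 'cx': 318.1752322619812, 'cy': 248.06014678296586, 'extrinsics': array([[ 0.01890419, -0.99976419,  0.01068627, -0.02703456],
       [ 0.99400292,  0.0199445 ,  0.1075194 , -0.48160428],
       [-0.10770718,  0.00858962,  0.99414555, -1.68267486],
       [ 0.        ,  0.        ,  0.        ,  1.        ]])}
```

View pics/side0.png

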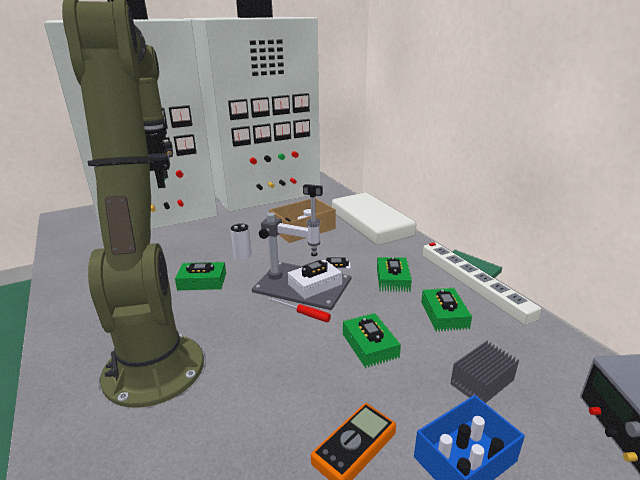

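View pics/top0.png

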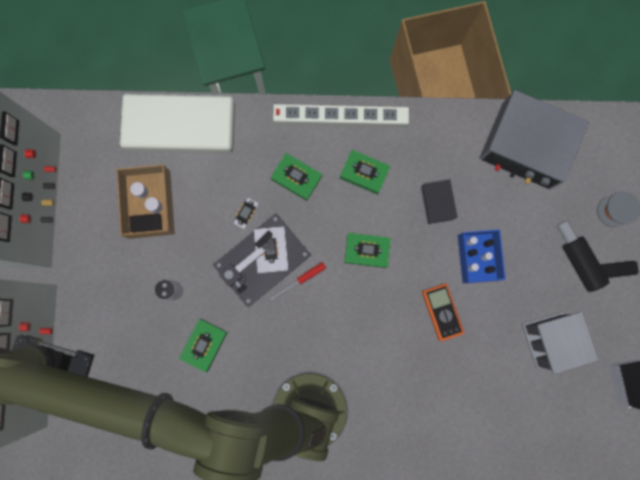

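The side view shows the stand with its wing at about (313,189) and the grey heat sink under the foot at (315,277). In the top view the stand is at about (262,260) with the wing near (265,241). The four green heat sinks are decoys. I'll confirm this with an enlarged crop.

```bash
cat > h.py <<'E'
import numpy as np
from cell import env
def ray(n,u,v,p=None):
    p=p or env.camera_params(n); E=p["extrinsics"]; R=E[:3,:3]
    d=R.T@np.array([(u-p["cx"])/p["fx"],-(v-p["cy"])/p["fy"],-1]); return -R.T@E[:3,3],d/np.linalg.norm(d)
def onz(n,u,v,z,p=None):
    c,d=ray(n,u,v,p); return c+d*(z-c[2])/d[2]
def cross(r1,r2):
    (c1,d1),(c2,d2)=r1,r2
    t=np.linalg.lstsq(np.c_[d1,-d2],c2-c1,rcond=None)[0]; a=c1+d1*t[0]; b=c2+d2*t[1]; return (a+b)/2,np.linalg.norm(a-b)
def proj(n,P,p=None):
    p=p or env.camera_params(n); q=(p["extrinsics"]@np.r_[P,1])[:3]; return p["cx"]-p["fx"]*q[0]/q[2],p["cy"]+p["fy"]*q[1]/q[2]
E
python3 - <<'E'
import cv2,numpy as np
from h import *
a=cv2.imread("pics/side0.png");b=cv2.imread("pics/top0.png")
A=cv2.resize(a[175:315,245:365],None,fx=3.3,fy=4.0,interpolation=cv2.INTER_CUBIC)
A=cv2.resize(a[170:320,245:365],(400,500),interpolation=cv2.INTER_CUBIC)
B=cv2.resize(b[210:310,210:290+0],(400,500),interpolation=cv2.INTER_CUBIC)
cv2.imwrite("pics/crop.png",np.hstack([A,B]))
print(cross(ray("side",313,190),ray("top",264,241)))
E
```

```text
(array([0.46978608, 0.11989757, 0.31023826]), np.float64(0.007412744240943829))
```

View pics/crop.png

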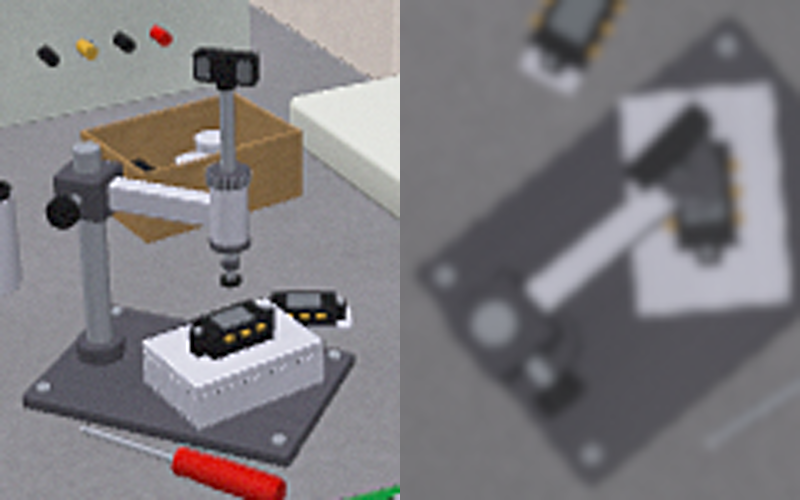

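The crop shows the white-grey heat sink with the module under the foot. It's the only non-green one on the stand, so it's the one meant. The wing is at top px (264,239) and side px (312.5,190), in line with the arm, and the column top is at top px (228.4,274.4).

```bash
python3 - <<'E'
from h import *
w,e=cross(ray("side",312.5,190),ray("top",264,239)); print(w,e)
w=onz("top",264,239,.322); c=onz("top",228.4,274.4,.22); s=onz("side",312.5,190,.312);print(w,c,s)
d=c-w; print(np.linalg.norm(d[:2]),np.degrees(np.arctan2(d[1],d[0])), np.hypot(*w[:2]))
# base plate corners top image (crop px)
for u,v in[(728,45),(443,275),(592,453)]: print(onz("top",210+(u-400)/5,210+v/5,.014))
o=env.get_obs();from scipy.spatial.transform import Rotation as R
print(R.from_euler("xyz",o["tool_rot"],degrees=True).as_matrix())
E
```

```text
[0.47224065 0.12127811 0.30961934] 0.0015585982845124956
[0.47000552 0.12049943 0.322     ] [0.38587133 0.22118367 0.22      ] [0.47032207 0.11549547 0.312     ]
0.13120929254960212 129.88294644348503 0.4852064542194048
[0.57003433 0.11400252 0.014     ]
[0.42576868 0.28248451 0.014     ]
[0.32027671 0.1890097  0.014     ]
[[-9.67233150e-01  2.53889608e-01 -3.17849838e-04]
 [ 2.53889776e-01  9.67231658e-01 -1.70316142e-03]
 [-1.24980561e-04 -1.72805301e-03 -9.99998499e-01]]
```

jog_arm(motion=[{"x":-2.8,"y":-2.7,"z":-2.4},{"x":-2.8,"y":-2.7,"z":-2.4},{"x":-2.8,"y":-2.7,"z":-2.4},{"x":-2.8,"y":-2.7,"z":-2.4},{"x":-2.8,"y":-2.7,"z":-2.4}])

```text
$.motion[0]: bad value
```

jog_arm(motion=[{"x":-2.8,"y":-2.7,"z":-1.2},{"x":-2.8,"y":-2.7,"z":-1.2},{"x":-2.8,"y":-2.7,"z":-1.2},{"x":-2.8,"y":-2.7,"z":-1.2},{"x":-2.8,"y":-2.7,"z":-1.2}])

```text
$.motion[0]: bad value
```

jog_arm(motion=[{"x":-2.8,"y":-2.7,"az":7},{"az":7},{"az":7},{"az":7},{"az":7}])

```text
$.motion[0]: bad value
```

jog_arm(motion=[{"x":-2.8,"y":-2.7,"z":-2.4,"ax":0,"ay":0,"az":0},{"x":-2.8,"y":-2.7,"z":-2.4,"ax":0,"ay":0,"az":0},{"x":-2.8,"y":-2.7,"z":-2.4,"ax":0,"ay":0,"az":0},{"x":-2.8,"y":-2.7,"z":-2.4,"ax":0,"ay":0,"az":0},{"x":-2.8,"y":-2.7,"z":-2.4,"ax":0,"ay":0,"az":0}])

```text
time_s: 0.6
tool_pos: [0.2668, 0.4608, 0.3431]
tool_rot: [-180.0, -0.0, 165.3]
force: [1.3, 0.7, 1.5]
grip_width: 0.087
grasp_force: 0.0
```

jog_arm(motion=[{"x":-2.8,"y":-2.7,"z":-1.2,"ax":0,"ay":0,"az":0},{"x":-2.8,"y":-2.7,"z":-1.2,"ax":0,"ay":0,"az":0},{"x":-2.8,"y":-2.7,"z":-1.2,"ax":0,"ay":0,"az":0},{"x":-2.8,"y":-2.7,"z":-1.2,"ax":0,"ay":0,"az":0},{"x":-2.8,"y":-2.7,"z":-1.2,"ax":0,"ay":0,"az":0}])

```text
time_s: 1.1
tool_pos: [0.3678, 0.2948, 0.4028]
tool_rot: [-180.0, -0.0, 165.3]
force: [1.3, 0.6, -0.1]
grip_width: 0.0871
grasp_force: 0.0
```

jog_arm(motion=[{"x":-2.8,"y":-2.7,"z":0,"ax":0,"ay":0,"az":7},{"x":0,"y":0,"z":0,"ax":0,"ay":0,"az":7},{"x":0,"y":0,"z":0,"ax":0,"ay":0,"az":7},{"x":0,"y":0,"z":0,"ax":0,"ay":0,"az":7},{"x":0,"y":0,"z":0,"ax":0,"ay":0,"az":7}])

```text
time_s: 1.6
tool_pos: [0.3875, 0.263, 0.4022]
tool_rot: [-180.0, -0.0, 130.0]
force: [-0.5, -0.1, 0.3]
grip_width: 0.0871
grasp_force: 0.0
```

jog_arm(motion=[{"x":-3.5,"y":-0.6,"z":0,"ax":0,"ay":0,"az":0},{"x":-3.5,"y":-0.6,"z":0,"ax":0,"ay":0,"az":0},{"x":-3.5,"y":-0.6,"z":0,"ax":0,"ay":0,"az":0},{"x":-3.5,"y":-0.6,"z":0,"ax":0,"ay":0,"az":0},{"x":-2.3,"y":-0.4,"z":0,"ax":0,"ay":0,"az":0}])

```text
time_s: 2.1
tool_pos: [0.4725, 0.1178, 0.4023]
tool_rot: [-180.0, 0.0, 130.1]
force: [-0.5, 0.1, 0.3]
grip_width: 0.0872
grasp_force: 0.0
```

```bash
python3 - <<'E'
from h import *
import cv2
o=env.get_obs();print(o["tool_pos"],o["tool_rot"],o["qpos"])
p=env.camera_params("wrist");im=env.read_camera("wrist");cv2.imwrite("pics/w1.png",im[...,::-1])
print(p, "wing est px",proj("wrist",[.471,.12,.325],p))
np.save("w1.npy",p,allow_pickle=True)
E
```

```text
[0.47248977 0.1177998  0.4023339 ] [-1.79974218e+02  2.89531946e-02  1.30103638e+02] [-42.64631808  -4.16648968  23.89539798  87.62371737   1.73293931
  96.19744691  21.48334108]
{'fx': 373.6053152191389, 'fy': 373.6053152191389, 'cx': 322.0887527575206, 'cy': 245.73359726522676, 'extrinsics': array([[ 7.65285304e-01,  6.43691223e-01, -1.18511404e-04,
        -4.38041420e-01],
       [-6.13996465e-01,  7.29925868e-01, -3.00360730e-01,
         2.95337614e-01],
       [-1.93253061e-01,  2.29934418e-01,  9.53825675e-01,
        -4.97817355e-01],
       [ 0.00000000e+00,  0.00000000e+00,  0.00000000e+00,
         1.00000000e+00]])} wing est px (np.float64(321.5123886767396), np.float64(251.50427977814564))
```

View pics/w1.png

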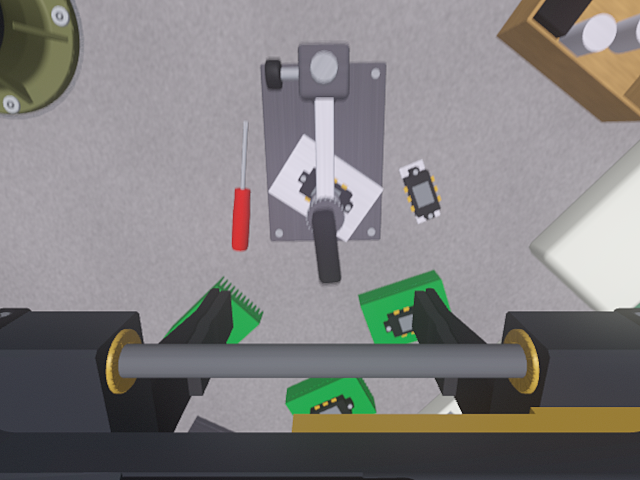

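The wrist view shows the wing as a dark bar from about (322,208) to (330,283), turned slightly (about 6°) from the arm line at column x≈323. I'll measure it.

```bash
python3 - <<'E'
from h import *
import cv2
p=np.load("w1.npy",allow_pickle=True).item()
im=cv2.imread("pics/w1.png");g=im.max(2)
roi=np.zeros_like(g);roi[205:292,300:350]=1
for t in(60,75):
    m=((g<t)&(roi>0)).astype(np.uint8)
    c=max(cv2.findContours(m,0,2)[0],key=cv2.contourArea);r=cv2.minAreaRect(c);b=cv2.boxPoints(r)
    P=np.array([onz("wrist",u,v,.325,p)[:2] for u,v in b]);print(t,r,cv2.contourArea(c));print(P,P.mean(0))
c=onz("wrist",323.5,67,.22,p);print("col",c)
cv2.imwrite("pics/w1c.png",cv2.resize(im[190:300,270:380],(550,550),interpolation=2))
E
```

```text
60 ((338.5, 277.5), (5.0, 1.0), 90.0) 0.5
[[0.4905846  0.11427913]
 [0.49110968 0.11472083]
 [0.49353237 0.11191873]
 [0.49300501 0.11147511]] [0.49205791 0.11309845]
75 ((326.40447998046875, 251.02127075195312), (62.58787536621094, 21.633445739746094), 83.79655456542969) 911.5
[[0.45284297 0.13218789]
 [0.4626108  0.14245719]
 [0.494814   0.11205967]
 [0.48458293 0.10117214]] [0.47371267 0.12196922]
col [0.38981471 0.21894072 0.22      ]
```

View pics/w1c.png

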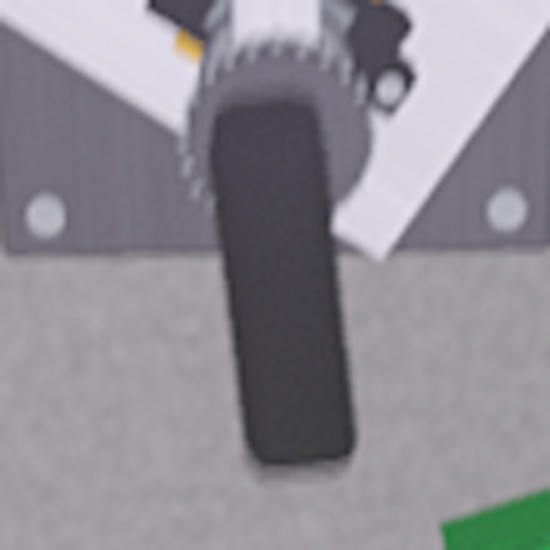

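The crop shows the wing's top face with corners at about (215,115), (320,105), (250,462) and (355,455), so its centre is at full-image px (327,246.8).

```bash
python3 - <<'E'
from h import *
p=np.load("w1.npy",allow_pickle=True).item()
f=lambda u,v:onz("wrist",270+u/5,190+v/5,.325,p)[:2]
C=[f(213,108),f(322,103),f(248,466),f(357,460)];print(np.array(C),np.mean(C,0))
a=(C[0]+C[1])/2-(C[2]+C[3])/2;print(np.linalg.norm(a),np.degrees(np.arctan2(a[1],a[0])),np.linalg.norm(C[0]-C[1]))
d=onz("wrist",323.5,67,.22,p)[:2]-np.mean(C,0);print(np.linalg.norm(d),np.degrees(np.arctan2(d[1],d[0])))
E
```

```text
[[0.44896893 0.13720542]
 [0.45939014 0.14683687]
 [0.48483453 0.10148236]
 [0.49577521 0.1118576 ]] [0.4722422  0.12434556]
0.050544488298991684 135.62055613827522 0.014190363900205059
0.12546926255177968 131.06795593708483
```

jog_arm(motion=[{"x":0.4,"y":0.3,"z":0,"ax":0,"ay":0,"az":-5.4},{"x":0,"y":0,"z":3,"ax":0,"ay":0,"az":0},{"x":0,"y":0,"z":3,"ax":0,"ay":0,"az":0},{"x":0,"y":0,"z":3,"ax":0,"ay":0,"az":0},{"x":0,"y":0,"z":1.7,"ax":0,"ay":0,"az":0}])

```text
time_s: 2.65
tool_pos: [0.4699, 0.1256, 0.2927]
tool_rot: [-179.8, -0.1, 135.7]
force: [0.5, -0.0, 0.4]
grip_width: 0.0872
grasp_force: 0.0
```

jog_arm(motion=[{"x":0,"y":0,"z":0,"ax":0,"ay":0,"az":0},{"x":0,"y":0,"z":0,"ax":0,"ay":0,"az":0},{"x":0,"y":0,"z":0,"ax":0,"ay":0,"az":0},{"x":0,"y":0,"z":0,"ax":0,"ay":0,"az":0},{"x":0,"y":0,"z":0,"ax":0,"ay":0,"az":0}], claw=-0.3, squeeze=10)

```text
time_s: 3.15
tool_pos: [0.4717, 0.1259, 0.2964]
tool_rot: [179.9, 0.0, 135.7]
force: [-0.9, -0.3, -0.1]
grip_width: 0.0549
grasp_force: 0.0
```

```bash
python3 - <<'E'
from h import *
import cv2
a=env.read_camera("wrist")[...,::-1];b=env.read_camera("side")[...,::-1]
B=cv2.resize(b[140:300,250:370],(360,480),interpolation=2)
A=a[140:480,100:540]
cv2.imwrite("pics/g1.png",np.hstack([cv2.resize(A,(440,340)),cv2.resize(B,(255,340))]))
E
```

```text
(no output)
```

View pics/g1.png

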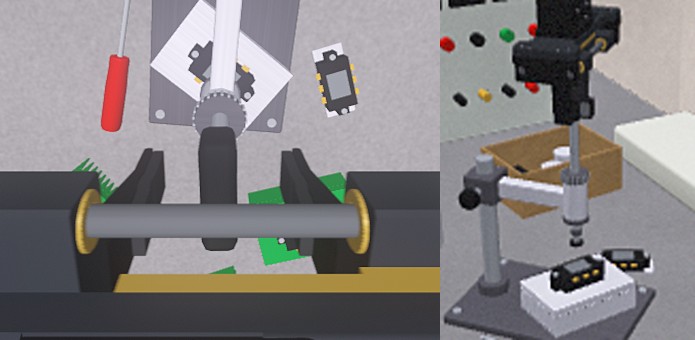

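The wing is seated centrally between the fingers and parallel to the pads. Closing gently to read any sideways force.

jog_arm(motion=[{"x":-0.2,"y":-0.1,"z":0,"ax":0,"ay":0,"az":0},{"x":0,"y":0,"z":0,"ax":0,"ay":0,"az":0},{"x":0,"y":0,"z":0,"ax":0,"ay":0,"az":0},{"x":0,"y":0,"z":0,"ax":0,"ay":0,"az":0},{"x":0,"y":0,"z":0,"ax":0,"ay":0,"az":0}], claw=-1, squeeze=15)

```text
time_s: 3.75
tool_pos: [0.4719, 0.1234, 0.2955]
tool_rot: [-180.0, -0.0, 135.7]
force: [-1.1, -1.2, 0.8]
grip_width: 0.016
grasp_force: 15.0
```

jog_arm(motion=[{"x":0,"y":0,"z":0,"ax":0,"ay":0,"az":0},{"x":0,"y":0,"z":0,"ax":0,"ay":0,"az":0},{"x":0,"y":0,"z":0,"ax":0,"ay":0,"az":0},{"x":0,"y":0,"z":0,"ax":0,"ay":0,"az":0},{"x":0,"y":0,"z":0,"ax":0,"ay":0,"az":0}])

```text
time_s: 4.25
tool_pos: [0.4719, 0.1235, 0.2955]
tool_rot: [-180.0, -0.0, 135.7]
force: [-1.7, -1.3, 1.1]
grip_width: 0.016
grasp_force: 15.0
```

jog_arm(motion=[{"x":0,"y":0,"z":0,"ax":0,"ay":0,"az":0},{"x":0,"y":0,"z":0,"ax":0,"ay":0,"az":-3},{"x":0,"y":0,"z":0,"ax":0,"ay":0,"az":-5},{"x":0,"y":0,"z":0,"ax":0,"ay":0,"az":-5},{"x":0,"y":0,"z":0,"ax":0,"ay":0,"az":-5}], squeeze=45)

```text
time_s: 4.75
tool_pos: [0.4717, 0.1232, 0.2954]
tool_rot: [-180.0, -0.0, 153.8]
force: [-3.0, -2.4, 1.2]
grip_width: 0.0157
grasp_force: 45.0
```

jog_arm(motion=[{"x":0,"y":0,"z":0,"ax":0,"ay":0,"az":-5},{"x":0,"y":0,"z":0,"ax":0,"ay":0,"az":-5},{"x":0,"y":0,"z":0,"ax":0,"ay":0,"az":-5},{"x":0,"y":0,"z":0,"ax":0,"ay":0,"az":-5},{"x":0,"y":0,"z":0,"ax":0,"ay":0,"az":0}])

```text
time_s: 5.25
tool_pos: [0.4716, 0.1229, 0.2951]
tool_rot: [-179.9, -0.1, 173.7]
force: [-3.2, -3.2, -1.1]
grip_width: 0.0157
grasp_force: 45.0
```

```bash
python3 -c "
from h import *
o=env.get_obs();print(o)"
```

```text
{'time_s': 5.25, 'qpos': array([-44.22962075,  -4.14393528,  25.20450596,  99.56616969,
         1.80721913,  84.28872203,  64.39174726]), 'joint_velocities': array([ 4.78904943e-02,  7.53966003e-02, -1.73658192e-01,  5.05579947e-02,
       -1.52140537e-04, -9.02941155e-03, -4.09318124e+00]), 'effort': array([ -1.20681234, -24.08620656,  -2.12122411, -33.43582392,
        -0.73821394,  -1.24143105,   0.56037415]), 'tool_pos': array([0.47157871, 0.12287377, 0.29509552]), 'tool_rot': array([-1.79925015e+02, -7.66582684e-02,  1.73657614e+02]), 'force': array([-3.19512044, -3.19266145, -1.11132407]), 'wrist_torque': array([-0.68671012,  0.596127  ,  0.02215108]), 'grasp_force': 44.99844173435122, 'grip_width': 0.015716488719829308}
```

jog_arm(motion=[{"x":0,"y":0,"z":0,"ax":0,"ay":0,"az":-5},{"x":0,"y":0,"z":0,"ax":0,"ay":0,"az":-5},{"x":0,"y":0,"z":0,"ax":0,"ay":0,"az":-5},{"x":0,"y":0,"z":0,"ax":0,"ay":0,"az":-5},{"x":0,"y":0,"z":0,"ax":0,"ay":0,"az":-5}])

```text
time_s: 5.75
tool_pos: [0.4716, 0.1224, 0.2949]
tool_rot: [-179.9, -0.1, -161.3]
force: [-1.9, -4.8, -1.0]
grip_width: 0.0157
grasp_force: 45.0
```

jog_arm(motion=[{"x":0,"y":0,"z":0,"ax":0,"ay":0,"az":0},{"x":0,"y":0,"z":0,"ax":0,"ay":0,"az":0},{"x":0,"y":0,"z":0,"ax":0,"ay":0,"az":0},{"x":0,"y":0,"z":0,"ax":0,"ay":0,"az":0},{"x":0,"y":0,"z":0,"ax":0,"ay":0,"az":0}])

```text
time_s: 6.25
tool_pos: [0.4716, 0.1225, 0.2949]
tool_rot: [-179.9, -0.1, -161.5]
force: [-3.4, -4.1, -1.6]
grip_width: 0.0156
grasp_force: 45.0
```

```bash
python3 - <<'E'
from h import *
import cv2
o=env.get_obs();print(o["tool_pos"],o["tool_rot"],o["force"],o["wrist_torque"])
a=env.read_camera("wrist")[...,::-1];b=env.read_camera("side")[...,::-1]
B=cv2.resize(b[140:300,250:370],(360,480),interpolation=2)
A=a[140:480,100:540]
cv2.imwrite("pics/g2.png",np.hstack([cv2.resize(A,(440,340)),cv2.resize(B,(255,340))]))
E
```

```text
[0.47161916 0.12246289 0.29491475] [-1.79927646e+02 -1.21337103e-01 -1.61511398e+02] [-3.4344742  -4.12168812 -1.57203847] [-0.78481613  0.51544335  0.05043023]
```

View pics/g2.png

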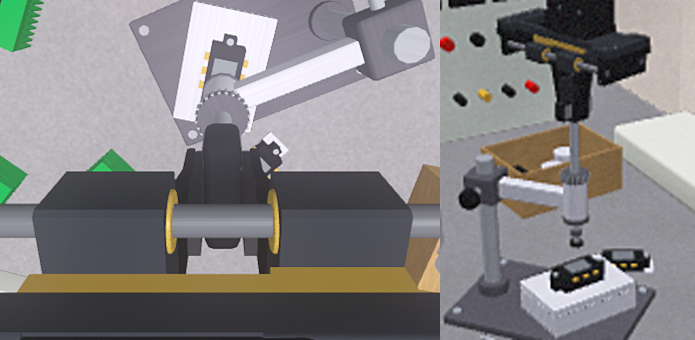

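The wing has turned with the gripper to about 67° from the arm (twist ≈1.18), and the foot is still well clear. Sliding it down.

jog_arm(motion=[{"x":0.05,"y":-0.03,"z":0,"ax":0,"ay":0,"az":0},{"x":0,"y":0,"z":0.6,"ax":0,"ay":0,"az":0},{"x":0,"y":0,"z":0.7,"ax":0,"ay":0,"az":0},{"x":0,"y":0,"z":0.7,"ax":0,"ay":0,"az":0},{"x":0,"y":0,"z":0.6,"ax":0,"ay":0,"az":0}])

```text
time_s: 6.85
tool_pos: [0.4717, 0.1225, 0.2688]
tool_rot: [-179.9, -0.0, -161.4]
force: [-2.3, -5.7, -0.8]
grip_width: 0.0156
grasp_force: 45.0
```

jog_arm(motion=[{"x":0,"y":0,"z":0.1,"ax":0,"ay":0,"az":0},{"x":0,"y":0,"z":0.1,"ax":0,"ay":0,"az":0},{"x":0,"y":0,"z":0.1,"ax":0,"ay":0,"az":0},{"x":0,"y":0,"z":0.1,"ax":0,"ay":0,"az":0},{"x":0,"y":0,"z":0.1,"ax":0,"ay":0,"az":0}])

```text
time_s: 7.35
tool_pos: [0.4716, 0.1225, 0.2645]
tool_rot: [-180.0, -0.0, -161.4]
force: [-2.1, -5.9, -1.2]
grip_width: 0.0157
grasp_force: 45.0
```

jog_arm(motion=[{"x":0,"y":0,"z":0.05,"ax":0,"ay":0,"az":0},{"x":0,"y":0,"z":0.05,"ax":0,"ay":0,"az":0},{"x":0,"y":0,"z":0.05,"ax":0,"ay":0,"az":0},{"x":0,"y":0,"z":0.05,"ax":0,"ay":0,"az":0},{"x":0,"y":0,"z":0,"ax":0,"ay":0,"az":0}])

```text
time_s: 7.85
tool_pos: [0.4716, 0.1225, 0.2624]
tool_rot: [-180.0, -0.0, -161.4]
force: [-2.2, -5.3, -1.0]
grip_width: 0.0158
grasp_force: 45.0
```

jog_arm(motion=[{"x":0,"y":0,"z":0.05,"ax":0,"ay":0,"az":0},{"x":0,"y":0,"z":0.05,"ax":0,"ay":0,"az":0},{"x":0,"y":0,"z":0.05,"ax":0,"ay":0,"az":0},{"x":0,"y":0,"z":0.05,"ax":0,"ay":0,"az":0},{"x":0,"y":0,"z":0,"ax":0,"ay":0,"az":0}])

```text
time_s: 8.35
tool_pos: [0.4717, 0.1225, 0.2607]
tool_rot: [-180.0, -0.0, -161.4]
force: [-2.4, -4.7, -0.5]
grip_width: 0.0158
grasp_force: 45.0
```

jog_arm(motion=[{"x":0,"y":0,"z":0.05,"ax":0,"ay":0,"az":0},{"x":0,"y":0,"z":0.05,"ax":0,"ay":0,"az":0},{"x":0,"y":0,"z":0.05,"ax":0,"ay":0,"az":0},{"x":0,"y":0,"z":0.05,"ax":0,"ay":0,"az":0},{"x":0,"y":0,"z":0,"ax":0,"ay":0,"az":0}])

```text
time_s: 8.85
tool_pos: [0.4717, 0.1225, 0.2594]
tool_rot: [-180.0, -0.0, -161.4]
force: [-3.4, -6.2, 3.1]
grip_width: 0.0155
grasp_force: 45.0
```

jog_arm(motion=[{"x":0,"y":0,"z":0.05,"ax":0,"ay":0,"az":0},{"x":0,"y":0,"z":0.05,"ax":0,"ay":0,"az":0},{"x":0,"y":0,"z":0.05,"ax":0,"ay":0,"az":0},{"x":0,"y":0,"z":0,"ax":0,"ay":0,"az":0},{"x":0,"y":0,"z":0,"ax":0,"ay":0,"az":0}])

```text
time_s: 9.35
tool_pos: [0.4717, 0.1225, 0.2584]
tool_rot: [-180.0, 0.0, -161.4]
force: [-4.3, -6.2, 5.4]
grip_width: 0.0159
grasp_force: 45.0
```

jog_arm(motion=[{"x":0,"y":0,"z":0,"ax":0,"ay":0,"az":0},{"x":0,"y":0,"z":0,"ax":0,"ay":0,"az":0},{"x":0,"y":0,"z":0,"ax":0,"ay":0,"az":0},{"x":0,"y":0,"z":0,"ax":0,"ay":0,"az":0},{"x":0,"y":0,"z":0,"ax":0,"ay":0,"az":0}])

```text
time_s: 9.85
tool_pos: [0.4717, 0.1225, 0.2584]
tool_rot: [-180.0, 0.0, -161.4]
force: [-4.6, -6.2, 4.7]
grip_width: 0.0156
grasp_force: 45.0
```

jog_arm(motion=[{"x":0.05,"y":-0.03,"z":0.05,"ax":0,"ay":0,"az":0},{"x":0,"y":0,"z":0,"ax":0,"ay":0,"az":2},{"x":0,"y":0,"z":0,"ax":0,"ay":0,"az":4},{"x":0,"y":0,"z":0,"ax":0,"ay":0,"az":4},{"x":0,"y":0,"z":0,"ax":0,"ay":0,"az":4}])

```text
time_s: 10.35
tool_pos: [0.4716, 0.1227, 0.2582]
tool_rot: [180.0, 0.1, -175.5]
force: [-3.0, -4.1, 5.4]
grip_width: 0.0158
grasp_force: 45.0
```

jog_arm(motion=[{"x":0,"y":0,"z":0,"ax":0,"ay":0,"az":4},{"x":0,"y":0,"z":0,"ax":0,"ay":0,"az":4},{"x":0,"y":0,"z":0,"ax":0,"ay":0,"az":4},{"x":0,"y":0,"z":0,"ax":0,"ay":0,"az":0},{"x":0,"y":0,"z":0,"ax":0,"ay":0,"az":0}])

```text
time_s: 10.85
tool_pos: [0.4716, 0.123, 0.2582]
tool_rot: [179.9, 0.1, 172.7]
force: [-4.2, -3.3, 6.8]
grip_width: 0.0155
grasp_force: 45.0
```

jog_arm(motion=[{"x":0,"y":0,"z":0,"ax":0,"ay":0,"az":4},{"x":0,"y":0,"z":0,"ax":0,"ay":0,"az":4},{"x":0,"y":0,"z":0,"ax":0,"ay":0,"az":4},{"x":0,"y":0,"z":0,"ax":0,"ay":0,"az":4},{"x":0,"y":0,"z":0,"ax":0,"ay":0,"az":4}])

```text
time_s: 11.35
tool_pos: [0.4717, 0.1233, 0.2582]
tool_rot: [179.9, 0.1, 152.6]
force: [-3.4, -3.9, 5.9]
grip_width: 0.0156
grasp_force: 45.0
```

jog_arm(motion=[{"x":0,"y":0,"z":0,"ax":0,"ay":0,"az":4},{"x":0,"y":0,"z":0,"ax":0,"ay":0,"az":4},{"x":0,"y":0,"z":0,"ax":0,"ay":0,"az":4},{"x":0,"y":0,"z":0,"ax":0,"ay":0,"az":3},{"x":0,"y":0,"z":0,"ax":0,"ay":0,"az":2}])

```text
time_s: 11.85
tool_pos: [0.4719, 0.1235, 0.2582]
tool_rot: [179.8, 0.0, 135.6]
force: [-3.5, -2.6, 6.3]
grip_width: 0.0159
grasp_force: 45.0
```

```bash
python3 -c "
from h import *
o=env.get_obs();print(o)"
```

```text
{'time_s': 11.85, 'qpos': array([-42.95229598,  -3.49671227,  24.29040677, 103.21335216,
         1.40655606,  79.83163653,  26.64468742]), 'joint_velocities': array([  0.53789934,  -0.07300196,  -0.52175589,   0.03139785,
        -0.59072475,   0.19054637, -19.50390577]), 'effort': array([ -1.455433  , -22.75569141,  -2.1203088 , -30.43923855,
        -0.57440383,  -1.3791161 ,   0.57547286]), 'tool_pos': array([0.47190403, 0.12353134, 0.2581785 ]), 'tool_rot': array([1.79845904e+02, 1.84835597e-02, 1.35591331e+02]), 'force': array([-3.49624335, -2.57844816,  6.32268151]), 'wrist_torque': array([-0.58917415,  0.94959249, -0.09569941]), 'grasp_force': 44.98953015077859, 'grip_width': 0.015933926364684336}
```

Back at the starting angle. Nudging on to the stop in small turns and watching for it to hold.

jog_arm(motion=[{"x":0,"y":0,"z":0,"ax":0,"ay":0,"az":1},{"x":0,"y":0,"z":0,"ax":0,"ay":0,"az":1},{"x":0,"y":0,"z":0,"ax":0,"ay":0,"az":1},{"x":0,"y":0,"z":0,"ax":0,"ay":0,"az":0},{"x":0,"y":0,"z":0,"ax":0,"ay":0,"az":0}])

```text
time_s: 12.35
tool_pos: [0.4719, 0.1236, 0.2582]
tool_rot: [179.8, 0.0, 132.7]
force: [-2.4, -3.8, 5.2]
grip_width: 0.0158
grasp_force: 45.0
```

jog_arm(motion=[{"x":0,"y":0,"z":0,"ax":0,"ay":0,"az":1},{"x":0,"y":0,"z":0,"ax":0,"ay":0,"az":1},{"x":0,"y":0,"z":0,"ax":0,"ay":0,"az":0},{"x":0,"y":0,"z":0,"ax":0,"ay":0,"az":0},{"x":0,"y":0,"z":0,"ax":0,"ay":0,"az":0}])

```text
time_s: 12.85
tool_pos: [0.4721, 0.1235, 0.2582]
tool_rot: [179.8, 0.0, 130.7]
force: [-2.2, -3.1, 4.8]
grip_width: 0.0154
grasp_force: 45.0
```

```bash
python3 -c "
from h import *
o=env.get_obs();print(o['tool_rot'],o['wrist_torque'],o['effort'][6])"
```

```text
[1.79828445e+02 1.39093192e-02 1.30670453e+02] [-0.87074251  0.69123032 -0.10773619] 0.1103455270640552
```

jog_arm(motion=[{"x":0,"y":0,"z":0,"ax":0,"ay":0,"az":0},{"x":0,"y":0,"z":0,"ax":0,"ay":0,"az":0},{"x":0,"y":0,"z":0,"ax":0,"ay":0,"az":0},{"x":0,"y":0,"z":0,"ax":0,"ay":0,"az":0},{"x":0,"y":0,"z":0,"ax":0,"ay":0,"az":0}], claw=0.3)

```text
time_s: 13.35
tool_pos: [0.4713, 0.1231, 0.2565]
tool_rot: [180.0, -0.0, 130.7]
force: [0.8, 0.6, 0.0]
grip_width: 0.0477
grasp_force: 0.0
```

jog_arm(motion=[{"x":0,"y":0,"z":-1,"ax":0,"ay":0,"az":0},{"x":0,"y":0,"z":-2,"ax":0,"ay":0,"az":0},{"x":0,"y":0,"z":-3,"ax":0,"ay":0,"az":0},{"x":0,"y":0,"z":-3,"ax":0,"ay":0,"az":0},{"x":0,"y":0,"z":-3,"ax":0,"ay":0,"az":0}])

```text
time_s: 13.85
tool_pos: [0.4713, 0.1227, 0.3786]
tool_rot: [179.9, 0.0, 130.7]
force: [1.1, -0.6, -0.1]
grip_width: 0.0566
grasp_force: 0.0
```

jog_arm(motion=[{"x":0,"y":0,"z":-2,"ax":0,"ay":0,"az":0},{"x":0,"y":0,"z":0,"ax":0,"ay":0,"az":0},{"x":0,"y":0,"z":0,"ax":0,"ay":0,"az":0},{"x":0,"y":0,"z":0,"ax":0,"ay":0,"az":0},{"x":0,"y":0,"z":0,"ax":0,"ay":0,"az":0}])

```text
time_s: 14.35
tool_pos: [0.4708, 0.1227, 0.3954]
tool_rot: [-179.9, -0.0, 130.7]
force: [-0.4, 0.5, -0.3]
grip_width: 0.0562
grasp_force: 0.0
```

```bash
python3 - <<'E'
from h import *
import cv2
a=env.read_camera("wrist")[...,::-1];b=env.read_camera("side")[...,::-1]
cv2.imwrite("pics/f.png",np.hstack([cv2.resize(a[20:320,220:420],(400,600),interpolation=2),cv2.resize(b[160:310,260:360],(400,600),interpolation=2)]))
E
```

```text
(no output)
```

View pics/f.png

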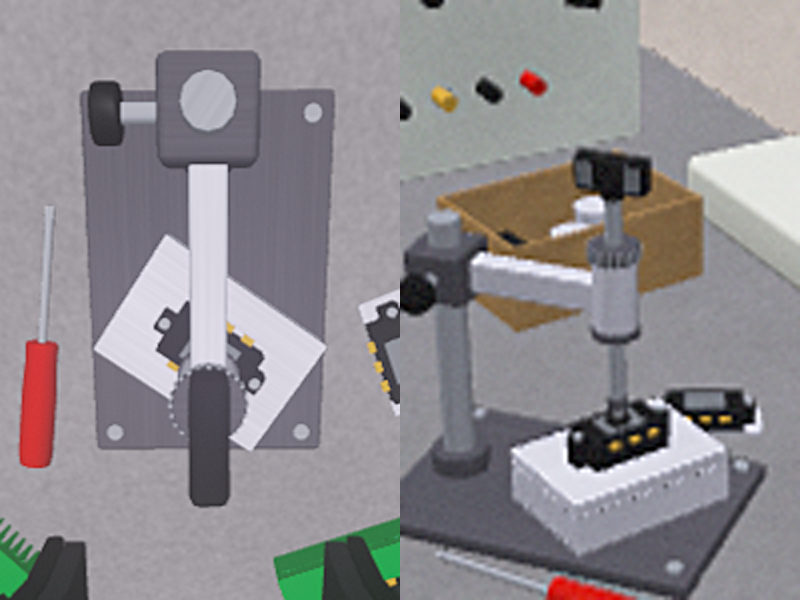

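The wing is in line with the arm (locked), the foot is pressed on the module, the heat sink hasn't moved and the gripper is clear.

```bash
python3 -c "
from h import *
print(env.sign_off())"
```

```text
the job is handed in; nothing more can be done
None
```

The hold-down is set and handed in: the stem is locked with the foot about 2.8 mm into its spring (roughly 7 N by the wrist-force and height readings), the heat sink looked unmoved in the last picture and the gripper is clear; the sign-off gave no verdict.

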